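# Make up the seasoning caddies for two cook stations

### The job

Make up the two seasoning caddies for the cook stations: into the three-compartment caddy put the soy sauce dispenser, the squeeze bottle and the flour dredger, and into the two-compartment caddy the pepper mill and the spice tin, one in each compartment, in any order. Keep everything upright, set each thing down gently on the compartment's floor rather than dropping it, and leave the oil bottle, the jar and the tub standing where they are.

Things in the scene. Friction and masses are not known exactly. Their poses are not given: they have to be found in the camera images.
- caddy3: open steel condiment caddy, three square compartments in a row, 262 mm long, 90 wide, 45 high (plus 21 mm wire handles at the ends), loose, 0.25 kg per compartment. Origin: centre of its underside; x along the row, y across, z up. Walls and floor 4 mm: compartments 82 x 82 mm inside, floor at z = 4 mm, their centres on the x axis at x = -86, 0 and 86 mm.
- caddy2: open steel condiment caddy, two square compartments in a row, 176 mm long, 90 wide, 45 high (plus 21 mm wire handles at the ends), loose, 0.25 kg per compartment. Origin: centre of its underside; x along the row, y across, z up. Walls and floor 4 mm: compartments 82 x 82 mm inside, floor at z = 4 mm, their centres on the x axis at x = -43 and 43 mm.
- soy: soy sauce dispenser: small waisted amber glass bottle with a paper label and a red cap, 140 mm tall, base 60 mm across, neck 34 mm; the cap is a 40 mm cylinder from z = 110 to 140 mm, the place to grip it (a small spout sticks out at its top). Stands upright; origin at the centre of its underside, z up. 0.24 kg.
- squeeze: white plastic squeeze bottle with a pointed nozzle, rigid, 155 mm tall; body a 52 mm cylinder from z = 0 to 118 mm, then a narrower collar, the nozzle from 130 mm up. Stands upright; origin at the centre of its underside, z up. 0.20 kg.
- dredger: steel flour dredger (shaker): a plain 64 mm cylinder with a slightly domed perforated top, 95 mm tall, 65 mm across its lid ring at z = 74 to 86 mm. Stands upright; origin at the centre of its underside, z up. 0.18 kg.
- mill: dark wooden pepper mill, 155 mm tall with a small steel knob on top; base 52 mm across, waist 34 mm at mid height, head a 46 mm cylinder from z = 105 to 140 mm, the place to grip it. Stands upright; origin at the centre of its underside, z up. 0.18 kg.
- tin: rectangular spice tin with a black lid and a paper label, 62 mm along its x, 38 mm along its y, 95 mm tall. Stands upright; origin at the centre of its underside, z up. 0.12 kg.
- oil: oil bottle that stays: green glass cylinder 56 mm across with a long thin neck and black cap, 170 mm tall. Stands upright; origin at the centre of its underside, z up. 0.35 kg.
- jar: jar that stays: brown-red contents, paper label, dark metal lid, 62 mm across, 75 mm tall. Stands upright; origin at the centre of its underside, z up. 0.30 kg.
- tub: tub that stays: low round white tub with a red snap lid, 66 mm across, 50 mm tall. Stands upright; origin at the centre of its underside, z up. 0.15 kg.
There are look-alikes about, which are no part of the job. Leave any green look-alike of the tin alone.

How it is judged (in metres and radians):
At the end, for the whole second after the job is handed in: Each thing stands in a compartment of its caddy: underside within 6 mm of the floor, tilt under 0.12 rad, released, at rest. Both caddies lie flat and still; oil bottle, jar and tub stand upright within 40 mm of where they were (x of soy in the frame of caddy3 between -0.115 and 0.115 m and y of soy in the frame of caddy3 between -0.03 and 0.03 m and z of soy in the frame of caddy3 between -0.005 and 0.01 m and angle between each of soy, squeeze, dredger, mill, tin, oil, jar, tub's own z axis and vertical below 0.12 rad and linear speed of each of soy, squeeze, dredger, mill, tin, caddy3, caddy2 below 0.03 m/s and angular speed of each of soy, squeeze, dredger, mill, tin below 0.3 rad/s and x of squeeze in the frame of caddy3 between -0.115 and 0.115 m and y of squeeze in the frame of caddy3 between -0.03 and 0.03 m and z of squeeze in the frame of caddy3 between -0.005 and 0.01 m and x of dredger in the frame of caddy3 between -0.115 and 0.115 m and y of dredger in the frame of caddy3 between -0.03 and 0.03 m and z of dredger in the frame of caddy3 between -0.005 and 0.01 m and x of mill in the frame of caddy2 between -0.075 and 0.075 m and y of mill in the frame of caddy2 between -0.03 and 0.03 m and z of mill in the frame of caddy2 between -0.005 and 0.01 m and x of tin in the frame of caddy2 between -0.075 and 0.075 m and y of tin in the frame of caddy2 between -0.03 and 0.03 m and z of tin in the frame of caddy2 between -0.005 and 0.01 m and angle between each of caddy3, caddy2's own z axis and vertical below 0.06 rad and height (world z) of each of caddy3, caddy2 below 0.01 m and distance of each of oil, jar, tub from where it was at the start of the episode below 0.04 m); the robot touches nothing.
It fails at once if the oil bottle, the jar or the tub is taken, shoved by more than 40 mm or tipped (distance of any of oil, jar, tub from where it was at the start of the episode above 0.04 m or angle between any of oil, jar, tub's own z axis and vertical above 0.5 rad).
It fails at once if one of the five things for the caddies is tipped over (more than about 45 degrees) (angle between any of soy, squeeze, dredger, mill, tin's own z axis and vertical above 0.8 rad).
It fails at once if a thing is dropped into a caddy: it comes down the last 40 mm to the caddy's floor faster than 0.6 m/s ((x of soy in the frame of caddy3 between -0.125 and 0.125 m and y of soy in the frame of caddy3 between -0.04 and 0.04 m and z of soy in the frame of caddy3 between -0.01 and 0.044 m and linear speed of soy above 0.6 m/s) or (x of squeeze in the frame of caddy3 between -0.125 and 0.125 m and y of squeeze in the frame of caddy3 between -0.04 and 0.04 m and z of squeeze in the frame of caddy3 between -0.01 and 0.044 m and linear speed of squeeze above 0.6 m/s) or (x of dredger in the frame of caddy3 between -0.125 and 0.125 m and y of dredger in the frame of caddy3 between -0.04 and 0.04 m and z of dredger in the frame of caddy3 between -0.01 and 0.044 m and linear speed of dredger above 0.6 m/s) or (x of mill in the frame of caddy2 between -0.085 and 0.085 m and y of mill in the frame of caddy2 between -0.04 and 0.04 m and z of mill in the frame of caddy2 between -0.01 and 0.044 m and linear speed of mill above 0.6 m/s) or (x of tin in the frame of caddy2 between -0.085 and 0.085 m and y of tin in the frame of caddy2 between -0.04 and 0.04 m and z of tin in the frame of caddy2 between -0.01 and 0.044 m and linear speed of tin above 0.6 m/s)).
It also fails if it takes over 128 s, if anything falls off the work surface, if the arm or the gripper's body presses on something with over 40 N, if the wrist force passes 120 N, or if a joint passes its speed limit or range.

### The arm

A 7-joint arm with a two-finger parallel gripper is mounted at the origin on the work surface. World frame = base frame: x ahead of the robot, y to its left, z up, the work surface at z = 0. Lengths are in mm, angles in rad, forces in N, time in s.
With the tool pointing down it reaches from about 400 to 875 mm from the base axis. Payload 4.4 kg.
Tool frame: the origin (TCP) lies midway between the tips of the shut fingers; the grasp point (between the pads) lies ctrl.grip_depth behind it (ctrl.grip_depth is the distance from the TCP to the grasp point, in mm); z points along the fingers, y is the line along which they close (so a half turn about z gives the same grasp; the last joint's range is limited). The gripper opens to 85 mm and grips with 20 to 120 N. Pads are 22 mm wide; open, the fingers measure 114 mm over their backs; the gripper's body (76 mm by 85 mm) begins 54 mm behind the grasp point. The pads swing forward as they close: fully open they stand 13 mm farther back than shut.
Start: joints at [-1.233, 0.628, 0.038, 1.517, -0.027, 0.996, -0.02], TCP at [255.372, 597.748, 199.813] pointing down, gripper open.
Joint ranges: [-3.06, 3.06], [-0.37, 2.12], [-1.25, 1.32], [0.18, 2.47], [-1.1, 4.24], [0.23, 1.98], [-2.94, 2.94]. Speed limits (rad/s): [2.57, 2.57, 3.14, 3.14, 3.14, 3.14, 3.14].

### API

Orientations are given as [roll, pitch, yaw] about the fixed x, y, z axes, in that order (R = Rz(yaw) Ry(pitch) Rx(roll)).
In Python, from cell import ctrl gives the robot as it stands.
- The arm moves only by the tool carry_out, never from a script. Its argument "deltas" is one flat list of numbers, 7 for each row, row after row: the turn, a rotation vector about the tool's x, y, z in degrees, then the shift along the tool's x, y, z in m, then the closure, from -1 (fully open) to 1 (shut). In form: [wx, wy, wz, dx, dy, dz, claw, wx, wy, wz, dx, dy, dz, claw, ...]. A call has 1 to 12 rows; each row shifts and turns the commanded pose from where the row before left it, along the tool's axes as they then stand; what a row does not reach is not made up. A row lasts 1/8 s, in which the tool goes at most 62.5 mm and 10.7 degrees, less where a joint would pass 70% of its speed; a pose out of reach is approached as far as the arm can. A call with a gripper value outside its range is refused whole. The fingers move at their own pace and stop on an object; the grip force is fixed at half the most. Time passes only in rows, so rows that do not move let the fingers close. It gives the time, the measured TCP pose, the force, the opening and the grip force at its end, in the units of the state.
- ctrl.read_state(): the state, without advancing time (a new reading comes with each control period).
- ctrl.get_image(name): name is "scene" or "top" or "wrist"; returns the picture (400x640x3 uint8, red, green, blue); there is no depth.
- ctrl.calibration(name): a dict with "mtx" (3x3 intrinsics, pixels), "R" (3x3) and "t" (3): a world point X has camera coordinates R X + t. Camera axes: x right, y down, z forward; pixel columns grow to the right and rows downward; lengths in mm; the calibration is good to about 2 mm. A picture is of the moment at which its call begins: read the wrist's pose just before it. calibration takes no time and is no camera call; for the wrist camera it gives the pose at the moment of the call.
- ctrl.finish_job(): hands the job in; it is judged then, once.
The state is a dict: "clock": time; "qpos": joint angles; "qd": joint speeds; "tau": joint torques, N m; "eef_pos": TCP position; "tool_rot": TCP orientation; "force": force on the tool from outside, world axes, zero at the start; "torque": the same for the moment, N m; "width": finger opening in mm; "gripper_force": force on a finger pad.
Only numpy, scipy, OpenCV 4.12 (cv2) and the standard library are available. Lean on these libraries where they do the work, as an engineer would, in place of code of your own. Each camera call takes 0.05 s, during which the arm holds its last target. There are 200 camera calls.

## Working session

There is one attempt and no reset: what is moved stays moved. The work goes in short steps, Python scripts to look and compute and a tool call to move; the robot and the scene stay as the last step left them, time stands still between calls to the robot, and variables do not carry over. Pictures are saved under pics/ and viewed, at most 14 in all, crops included, and the job is handed in when it is done.

Besides the shell and the picture viewer there is one more tool, called by a JSON object that holds its "method" and its "body". carry_out: Moves the arm, as the interface text tells. Its arguments: {"type":"object","properties":{"deltas":{"type":"array"}},"required":["deltas"]}

```bash
mkdir -p pics
cat > h.py <<'E'
import numpy as np, cv2
from cell import ctrl
def save(n,img): cv2.imwrite(f'pics/{n}.png',img[:,:,::-1])
def ray(cal,u,v,z):
    K,R,t=[np.array(cal[k],float) for k in('mtx','R','t')]
    c=-R.T@t; d=R.T@np.linalg.inv(K)@[u,v,1]
    return c+d*(z-c[2])/d[2]
def proj(cal,X):
    K,R,t=[np.array(cal[k],float) for k in('mtx','R','t')]
    p=K@(R@np.array(X,float)+t.ravel()); return p[:2]/p[2]
E
python3 - <<'E'
from h import *
s=ctrl.read_state(); print({k:np.round(v,3).tolist() for k,v in s.items()},ctrl.grip_depth)
for n in('scene','top'):
    i=ctrl.get_image(n); save(n+'0',i); np.save(n+'0.npy',i)
    c=ctrl.calibration(n); R=np.array(c['R']);print(n,np.round(c['mtx'],1).tolist(),np.round(R,2).tolist(),np.round(-R.T@np.array(c['t']).ravel()))
E
```

```text
{'clock': 0.0, 'qpos': [-1.233, 0.629, 0.038, 1.518, -0.027, 0.996, -0.02], 'qd': [-0.0, 0.002, -0.002, 0.001, -0.0, -0.001, -0.001], 'tau': [0.0, -56.341, 1.226, -19.345, 0.011, 0.01, 0.0], 'eef_pos': [255.056, 597.129, 198.888], 'tool_rot': [-3.14, -0.0, 2.738], 'force': [0.858, 0.619, -0.204], 'torque': [0.004, -0.046, 0.003], 'gripper_force': 0.0, 'width': 85.477} 18.700000000000003
scene [[433.7, 0.0, 314.5], [0.0, 433.7, 190.9], [0.0, 0.0, 1.0]] [[-0.41, 0.91, -0.02], [0.71, 0.31, -0.64], [-0.58, -0.27, -0.77]] [1133.  315.  957.]
top [[441.0, 0.0, 323.8], [0.0, 441.0, 199.8], [0.0, 0.0, 1.0]] [[0.01, -1.0, -0.01], [-1.0, -0.01, -0.05], [0.05, 0.01, -1.0]] [ 397.  -19. 1264.]
```

View pics/scene0.png

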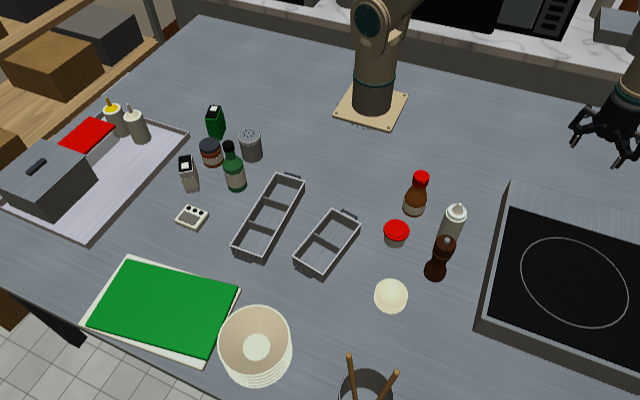

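View pics/top0.png

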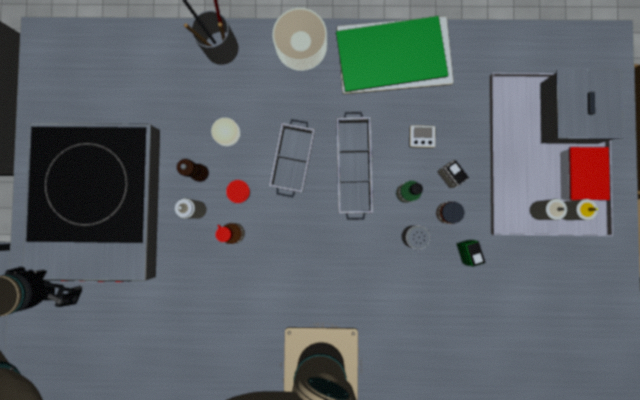

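Candidates, in top-image pixels:
- **Soy:** (228,233).
- **Squeeze:** (185,208), or the tray bottles at (555,208) and (587,209).
- **Mill:** (192,170).
- **Dredger:** (417,237).
- **Tin:** (453,173), or the green look-alike at (470,252).
- **Jar, oil and tub (all stay):** (450,212), (410,190) and (238,191).

I'll check these in one close crop.

Run:
```python
from h import *
i=np.load('scene0.npy')
a=cv2.resize(i[85:225,85:285],(800,560),interpolation=cv2.INTER_CUBIC)
b=cv2.resize(i[160:300,365:485],(480,560),interpolation=cv2.INTER_CUBIC)
a=cv2.resize(a,(500,350)); b=cv2.resize(b,(300,350))
save('crop1',np.hstack([a,b]))
t=np.load('top0.npy')
a=cv2.resize(t[100:280,160:260],(400,600),interpolation=cv2.INTER_CUBIC)
b=cv2.resize(t[150:270,390:490],(400,480),interpolation=cv2.INTER_CUBIC)
save('crop2',np.hstack([cv2.resize(t[130:260,160:260],(400,520),interpolation=cv2.INTER_CUBIC),cv2.resize(t[140:270,395:495],(400,520),interpolation=cv2.INTER_CUBIC)]))
```

```text
(no output)
```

View pics/crop1.png

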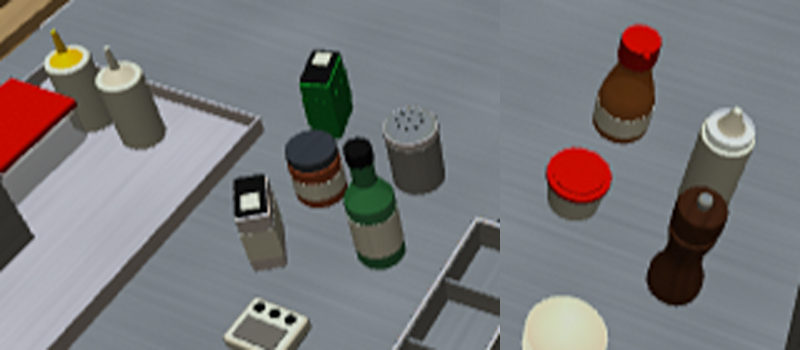

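View pics/crop2.png

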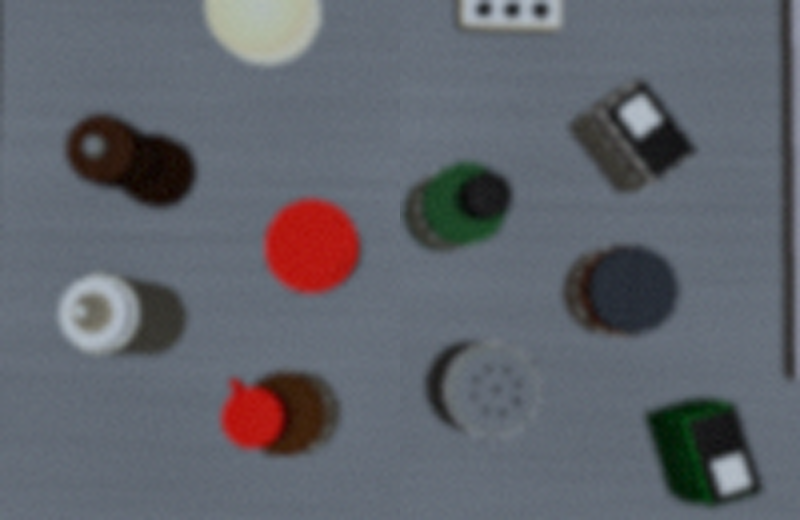

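The crops show:
- **Wanted tin:** grey with a black lid, lid at top (457,173). The green one at (470,252) stays.
- **Squeeze:** the white bottle with the white collar at (185,208). The two on the tray are look-alikes.
- **Soy, mill and dredger:** as listed.

Next I'll measure positions.

```bash
cat > meas.py <<'E'
from h import *
t=np.load('top0.npy'); c=ctrl.calibration('top')
pts={'mill':(185.5,167.5,140),'squeeze':(185,208.5,118),'soy':(223.3,234.3,140),'tub':(238,191.5,50),'dredger':(417.8,237.5,90),'jar':(453.3,212.3,75),'oil':(416.3,188.3,170),'tin':(457,173,95)}
for k,(u,v,z) in pts.items(): print(k,np.round(ray(c,u,v,z)[:2]))
hsv=cv2.cvtColor(t,cv2.COLOR_RGB2HSV); H,S,V=[hsv[:,:,i].astype(int) for i in range(3)]
def blob(m,x0,y0,x1,y1):
    k=np.zeros(m.shape,np.uint8);k[y0:y1,x0:x1]=m[y0:y1,x0:x1]
    cs,_=cv2.findContours(k,cv2.RETR_EXTERNAL,cv2.CHAIN_APPROX_NONE); return max(cs,key=cv2.contourArea)
red=((H<8)|(H>172))&(S>200)&(V>120)
print('soycap',cv2.minEnclosingCircle(blob(red,205,220,245,250)))
w=(V>165)&(S<60); print('sq',cv2.minEnclosingCircle(blob(w,170,190,205,225)))
bk=(V<45); print('tinlid',cv2.minAreaRect(blob(bk|((V>150)&(S<60)),435,155,480,195)))
# steel caddy
for n,b in(('c2',(262,112,324,204)),('c3',(328,104,382,222))):
    x0,y0,x1,y1=b; print(n,V[155,x0:x1].tolist())
    big=cv2.resize(t[y0:y1,x0:x1],None,fx=5,fy=5,interpolation=cv2.INTER_CUBIC); np.save(n+'.npy',big)
a,b=np.load('c2.npy'),np.load('c3.npy'); h=max(a.shape[0],b.shape[0])
save('crop3',np.hstack([cv2.copyMakeBorder(q,0,h-q.shape[0],0,0,0) for q in(a,b)]))
E
python3 meas.py
```

```text
mill [535. 349.]
squeeze [430. 355.]
soy [365. 248.]
tub [481. 231.]
dredger [ 360. -256.]
jar [ 428. -355.]
oil [ 485. -237.]
tin [ 532. -359.]
soycap ((223.0, 233.0), 8.062357902526855)
sq ((182.77272033691406, 207.68182373046875), 8.768239974975586)
tinlid ((459.9200439453125, 176.0600128173828), (10.0, 11.000001907348633), 53.13010025024414)
c2 [120, 116, 119, 121, 118, 116, 121, 120, 120, 119, 119, 117, 126, 141, 132, 104, 88, 94, 102, 113, 114, 115, 118, 121, 126, 125, 120, 121, 125, 127, 127, 123, 120, 123, 121, 122, 124, 123, 122, 122, 122, 123, 119, 123, 119, 130, 139, 124, 112, 119, 119, 119, 122, 118, 121, 121, 121, 121, 119, 121, 120, 119]
c3 [119, 120, 121, 120, 121, 122, 122, 120, 125, 140, 152, 140, 131, 127, 123, 120, 124, 122, 123, 123, 123, 126, 126, 126, 126, 123, 122, 122, 122, 126, 123, 125, 124, 124, 123, 125, 120, 121, 115, 99, 82, 104, 128, 129, 118, 118, 115, 117, 118, 117, 119, 121, 119, 119]
```

View pics/crop3.png

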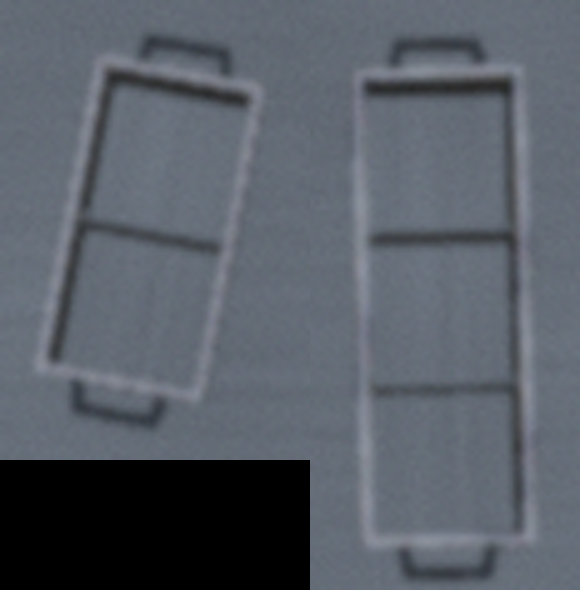

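The crop shows the caddy outer rim corners:
- **caddy2:** (102,57), (262,88), (203,400), (40,372).
- **caddy3:** (358,72), (522,66), (534,542), (368,546).

Run:
```python
from h import *
c=ctrl.calibration('top')
for n,o,cs,L in(('c2',(262,112),[(102,57),(262,88),(203,400),(40,372)],[-43,43]),('c3',(328-62,104),[(358,72),(522,66),(534,542),(368,546)],[-86,0,86])):
    P=np.array([ray(c,o[0]+(u+.5)/5-.5,o[1]+(v+.5)/5-.5,45)[:2] for u,v in cs])
    m=P.mean(0); d=(P[0]+P[1]-P[2]-P[3])/2; 
    print(n,np.round(m),'len',np.linalg.norm(d),'wid',np.linalg.norm(P[0]-P[1]),'ang',np.arctan2(d[1],d[0]))
    for l in L: print(l,np.round(m+l*d/np.linalg.norm(d)))
# tin lid
P=np.array([ray(c,395+(u-400+.5)/4-.5,140+(v+.5)/4-.5,95)[:2] for u,v in[(642,80),(695,150),(648,186),(601,115)]])
print('tin',P.mean(0),P[1]-P[0],P[2]-P[3],P[3]-P[0]); print(np.round(ray(c,183,166.5,155)),np.round(ray(c,223,234,140)))
```

```text
c2 [578.  84.] len 178.67084178890298 wid 91.23106047699011 ang -0.17572071469131986
-43 [535.  91.]
43 [620.  76.]
c3 [559. -91.] len 265.3367016737296 wid 91.61611320205087 ang 0.029756777238364746
-86 [473. -93.]
0 [559. -91.]
86 [645. -88.]
tin [ 532.91223665 -357.41188688] [-46.39563459 -34.81759764] [-47.00617996 -30.8858849 ] [-23.63370116  27.26928506]
[536. 351. 155.] [366. 249. 140.]
```

```bash
cat > plan.py <<'E'
import sys
from h import *
from scipy.spatial.transform import Rotation as Ro
s=ctrl.read_state(); p=np.array(s['eef_pos']); R=Ro.from_euler('xyz',s['tool_rot'])
for a in sys.argv[1:]:
    x,y,z,yaw=map(float,a.split(',')); T=Ro.from_euler('xyz',[180,0,yaw],degrees=True)
    d=T.inv().apply(np.array([x,y,z])-p)/1000
    print(a,'turn',np.round((R.inv()*T).as_rotvec(degrees=True),1),'then shift',np.round(d,4),'rows',int(np.ceil(np.linalg.norm(d)/.05)))
    p=np.array([x,y,z]);R=T
E
python3 plan.py 536,350,200,180
```

```text
536,350,200,180 turn [ -0.1  -0.  -23.1] then shift [-0.2809 -0.2472 -0.001 ] rows 8
```

{"method": "carry_out", "body": {"deltas": [0, 0, -7.7, 0, 0, 0, -1, 0, 0, -7.7, 0, 0, 0, -1, 0, 0, -7.7, 0, 0, 0, -1, 0, 0, 0, -0.035, -0.031, 0, -1, 0, 0, 0, -0.035, -0.031, 0, -1, 0, 0, 0, -0.035, -0.031, 0, -1, 0, 0, 0, -0.035, -0.031, 0, -1, 0, 0, 0, -0.035, -0.031, 0, -1, 0, 0, 0, -0.035, -0.031, 0, -1, 0, 0, 0, -0.035, -0.031, 0, -1, 0, 0, 0, -0.035, -0.031, 0, -1, 0, 0, 0, 0, 0, 0, -1]}}

```text
clock: 1.6
eef_pos: [539.1, 344.2, 199.2]
tool_rot: [-3.138, 0.002, 3.133]
force: [-0.2, 0.4, 1.0]
width: 85.7
gripper_force: 0.0
```

{"method": "carry_out", "body": {"deltas": [0, 0, 0, 0, 0, 0, -1, 0, 0, 0, 0, 0, 0, -1]}}

```text
clock: 1.85
eef_pos: [533.8, 351.1, 199.6]
tool_rot: [3.141, -0.001, -3.14]
force: [-0.9, 0.4, -0.0]
width: 85.0
gripper_force: 0.0
```

```bash
python3 - <<'E'
from h import *
s=ctrl.read_state();c=ctrl.calibration('wrist'); save('w1',ctrl.get_image('wrist')); print(s['eef_pos'],proj(c,(536,351,155)),proj(c,(536,350,140)),proj(c,(431,357,118)))
print({k:np.round(v,2).tolist() for k,v in c.items()})
E
python3 plan.py 536,350,105,180
```

```text
[533.79372765 351.07860916 199.6344886 ] [316.73530081 219.22513056] [315.49704668 212.68518255] [325.33183267  66.00325559]
{'mtx': [[326.76, 0.0, 318.59], [0.0, 326.76, 204.83], [0.0, 0.0, 1.0]], 'R': [[-0.0, 1.0, 0.0], [0.96, 0.0, 0.29], [0.29, 0.0, -0.96]], 't': [-351.15, -548.43, 226.46]}
536,350,105,180 turn [ 0.  -0.   0.1] then shift [-0.0021 -0.001   0.0947] rows 2
```

View pics/w1.png

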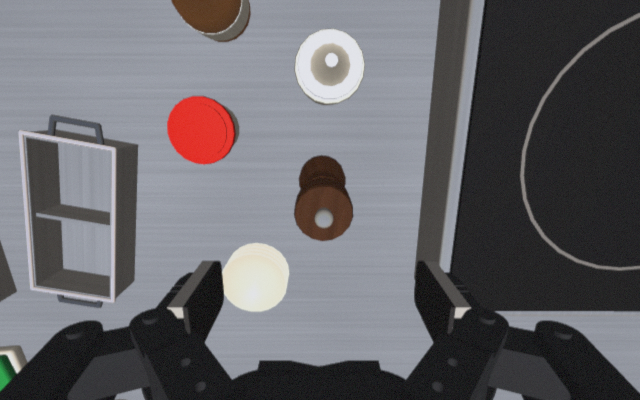

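The wrist view shows the mill knob at (324,217), against a predicted (317,219), so y is about 353. The squeeze ring is at (330,66), so its y is about 359. Descending to grip the mill.

{"method": "carry_out", "body": {"deltas": [0, 0, 0, -0.002, 0.002, 0.03, -1, 0, 0, 0, 0, 0, 0.035, -1, 0, 0, 0, 0, 0, 0.025, -1, 0, 0, 0, 0, 0, 0.01, -1, 0, 0, 0, 0, 0, 0, -1, 0, 0, 0, 0, 0, 0, 1, 0, 0, 0, 0, 0, 0, 1, 0, 0, 0, 0, 0, 0, 1, 0, 0, 0, 0, 0, 0, 1, 0, 0, 0, 0, 0, 0, 1, 0, 0, 0, 0, 0, 0, 1]}}

```text
clock: 3.28
eef_pos: [538.3, 352.4, 101.5]
tool_rot: [3.14, 0.002, 3.141]
force: [-0.8, -0.5, 6.1]
width: 42.8
gripper_force: 60.0
```

```bash
python3 plan.py 536,352,250,180 620,76,250,170 620,76,106,170
```

```text
536,352,250,180 turn [ 0.1  0.1 -0. ] then shift [ 0.0023 -0.0004 -0.1485] rows 3
620,76,250,170 turn [ 0. -0. 10.] then shift [-0.1307 -0.2572 -0.    ] rows 6
620,76,106,170 turn [0. 0. 0.] then shift [-0.    -0.     0.144] rows 3
```

{"method": "carry_out", "body": {"deltas": [0, 0, 0, 0, 0, -0.02, 1, 0, 0, 0, 0, 0, -0.04, 1, 0, 0, 0, 0, 0, -0.04, 1, 0, 0, 5, 0, 0, -0.04, 1, 0, 0, 5, 0, 0, -0.01, 1, 0, 0, 0, -0.016, -0.032, 0, 1, 0, 0, 0, -0.02, -0.04, 0, 1, 0, 0, 0, -0.02, -0.04, 0, 1, 0, 0, 0, -0.02, -0.04, 0, 1, 0, 0, 0, -0.02, -0.04, 0, 1, 0, 0, 0, -0.02, -0.04, 0, 1, 0, 0, 0, -0.014, -0.025, 0, 1]}}

```text
clock: 4.78
eef_pos: [620.6, 72.4, 249.7]
tool_rot: [-3.14, -0.0, 2.963]
force: [0.3, 0.0, -2.3]
width: 42.6
gripper_force: 61.4
```

{"method": "carry_out", "body": {"deltas": [0, 0, 0, 0, 0, 0, 1, 0, 0, 0, 0, 0, 0, 1, 0, 0, 0, 0, 0, 0, 1]}}

```text
clock: 5.15
eef_pos: [619.9, 77.8, 249.8]
tool_rot: [3.141, -0.001, 2.969]
force: [0.7, 0.8, -1.7]
width: 42.6
gripper_force: 61.4
```

```bash
python3 plan.py 620,76,106,170;python3 - <<'E'
from h import *
s=ctrl.read_state();c=ctrl.calibration('wrist'); save('w2',ctrl.get_image('wrist')); print(s['width'])
q=np.radians(-10); X=np.array([np.cos(q),np.sin(q)]);Y=np.array([-X[1],X[0]]);m=np.array([578,84])
for a in(-88,88):
  for b in(-45,45): print(np.round(proj(c,(*(m+a*X+b*Y),45))))
E
```

```text
620,76,106,170 turn [ 0.1 -0.   0.1] then shift [-0.0004 -0.0018  0.1438] rows 3
42.61603438756554
[274.  52.]
[359.  52.]
[280. 210.]
[353. 210.]
```

View pics/w2.png

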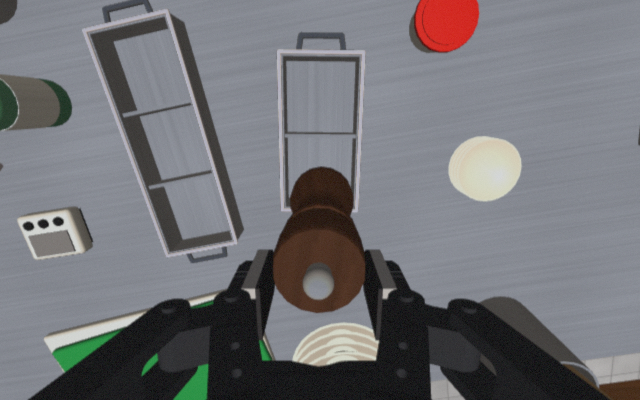

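The mill is held upright between the pads. caddy2's rim corners are at (278,52) to (358,211), so it sits about 4 mm more in +y than predicted. Shifting to match and lowering.

{"method": "carry_out", "body": {"deltas": [0, 0, 0, 0, 0.002, 0.03, 1, 0, 0, 0, 0, 0, 0.04, 1, 0, 0, 0, 0, 0, 0.03, 1, 0, 0, 0, 0, 0, 0.02, 1, 0, 0, 0, 0, 0, 0.01, 1, 0, 0, 0, 0, 0, 0.008, 1, 0, 0, 0, 0, 0, 0.004, 1, 0, 0, 0, 0, 0, 0.002, 1, 0, 0, 0, 0, 0, 0, 1]}}

```text
clock: 6.32
eef_pos: [621.1, 77.8, 106.2]
tool_rot: [3.141, 0.001, 2.966]
force: [0.5, 0.4, -2.7]
width: 42.5
gripper_force: 61.5
```

{"method": "carry_out", "body": {"deltas": [0, 0, 0, 0, 0, 0.001, 1, 0, 0, 0, 0, 0, 0, 1, 0, 0, 0, 0, 0, 0, -1, 0, 0, 0, 0, 0, 0, -1, 0, 0, 0, 0, 0, 0, -1, 0, 0, 0, 0, 0, 0, -1, 0, 0, 0, 0, 0, -0.03, -1, 0, 0, 0, 0, 0, -0.05, -1, 0, 0, 0, 0, 0, -0.05, -1, 0, 0, 0, 0, 0, 0, -1]}}

```text
clock: 7.58
eef_pos: [623.8, 78.2, 239.5]
tool_rot: [3.139, 0.009, 2.966]
force: [-0.2, 0.4, -0.9]
width: 85.3
gripper_force: 0.0
```

```bash
python3 plan.py 430,358,240,180 430,358,71,180
python3 - <<'E'
from h import *
i=ctrl.get_image('scene'); save('s1',cv2.resize(i[120:320,220:520],(750,500)))
E
```

```text
430,358,240,180 turn [  0.1   0.5 -10. ] then shift [ 0.1938  0.2798 -0.0005] rows 7
430,358,71,180 turn [0. 0. 0.] then shift [ 0.    -0.     0.169] rows 4
```

View pics/s1.png

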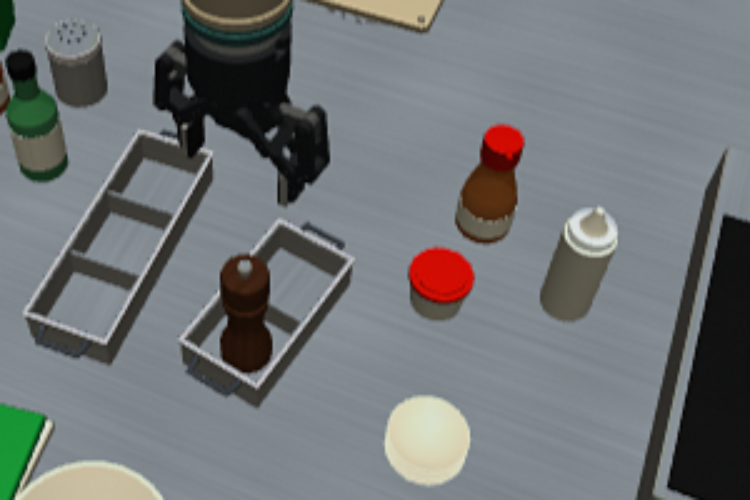

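The mill stands upright in the far compartment of caddy2 (crop (245,310)). Next is the squeeze bottle.

{"method": "carry_out", "body": {"deltas": [0, 0, -5, 0, 0, 0, -1, 0, 0.5, -5, 0, 0, 0, -1, 0, 0, 0, 0.02, 0.03, 0, -1, 0, 0, 0, 0.028, 0.04, 0, -1, 0, 0, 0, 0.028, 0.04, 0, -1, 0, 0, 0, 0.028, 0.04, 0, -1, 0, 0, 0, 0.028, 0.04, 0, -1, 0, 0, 0, 0.028, 0.04, 0, -1, 0, 0, 0, 0.02, 0.03, 0, -1, 0, 0, 0, 0.013, 0.022, 0, -1, 0, 0, 0, 0, 0, 0, -1, 0, 0, 0, 0, 0, 0, -1]}}

```text
clock: 9.12
eef_pos: [428.3, 358.3, 235.6]
tool_rot: [-3.14, -0.01, 3.14]
force: [1.6, 0.2, 0.4]
width: 85.1
gripper_force: 0.0
```

```bash
python3 plan.py 431,360,86,180
```

```text
431,360,86,180 turn [-0.1 -0.6 -0.1] then shift [-0.0027  0.0017  0.1496] rows 3
```

{"method": "carry_out", "body": {"deltas": [0, -0.5, 0, -0.003, 0.002, 0.03, -1, 0, 0, 0, 0, 0, 0.045, -1, 0, 0, 0, 0, 0, 0.04, -1, 0, 0, 0, 0, 0, 0.025, -1, 0, 0, 0, 0, 0, 0.01, -1, 0, 0, 0, 0, 0, 0, 1, 0, 0, 0, 0, 0, 0, 1, 0, 0, 0, 0, 0, 0, 1, 0, 0, 0, 0, 0, 0, 1, 0, 0, 0, 0, 0, 0, 1, 0, 0, 0, 0, 0, 0, 1]}}

```text
clock: 10.5
eef_pos: [431.8, 362.3, 88.2]
tool_rot: [3.14, 0.002, 3.141]
force: [0.8, -1.2, 6.5]
width: 42.2
gripper_force: 60.2
```

```bash
python3 plan.py 431,360,270,180 645,-86,270,182 645,-86,90,182
```

```text
431,360,270,180 turn [ 0.1  0.1 -0.1] then shift [ 0.0008 -0.0023 -0.1818] rows 4
645,-86,270,182 turn [ 0.  0. -2.] then shift [-0.1983 -0.4532 -0.    ] rows 10
645,-86,90,182 turn [0. 0. 0.] then shift [ 0.   -0.    0.18] rows 4
```

{"method": "carry_out", "body": {"deltas": [0, 0, 0, 0, 0, 0, 1, 0, 0, 0, 0, 0, 0, 1, 0, 0, 0, 0, 0, -0.01, 1, 0, 0, 0, 0, 0, -0.01, 1, 0, 0, 0, 0, 0, 0, 1, 0, 0, 0, 0, 0, 0, 1]}}

```text
clock: 11.25
eef_pos: [430.5, 362.0, 106.5]
tool_rot: [3.141, -0.0, 3.141]
force: [-0.3, 0.6, -1.7]
width: 42.1
gripper_force: 61.0
```

Run:
```python
from h import *
i=ctrl.get_image('scene'); w=ctrl.get_image('wrist'); save('s2',np.hstack([cv2.resize(i[130:300,360:530],(400,400)),cv2.resize(w[100:400,170:470],(400,400))]))
```

```text
(no output)
```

View pics/s2.png

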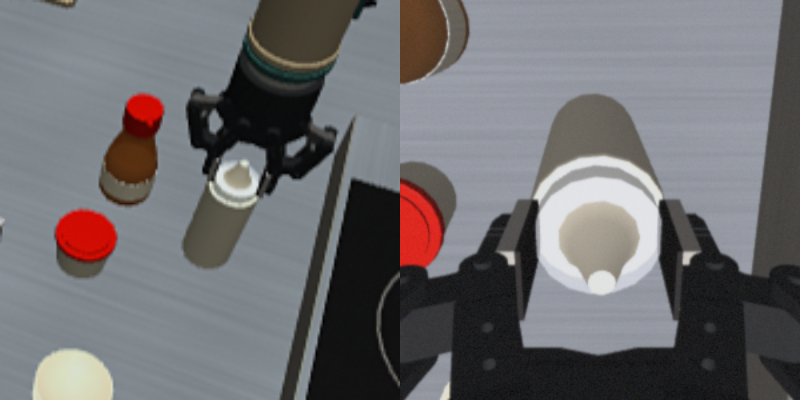

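The bottle is held level by its collar between the pads, with the nozzle clear of the palm, so I'll carry on. I'll use the earlier wrist picture, where caddy3's corners were (87,32), (168,11), (243,243) and (165,255), to cross-check its pose.

Run:
```python
from h import *
from scipy.spatial.transform import Rotation as Ro
s=ctrl.read_state();c=ctrl.calibration('wrist');R=np.array(c['R']);t=np.array(c['t']).ravel()
T=Ro.from_euler('xyz',s['tool_rot']).as_matrix(); A=R@T; b=R@np.array(s['eef_pos'])+t
def cal(p,r):
    T=Ro.from_euler('xyz',r).as_matrix(); Rn=A@T.T; return dict(mtx=c['mtx'],R=Rn,t=b-Rn@np.array(p))
w=cal([619.9,77.8,249.8],[3.141,-.001,2.969])
for cs in([(87,32),(168,11),(243,243),(165,255)],[(278,52),(365,52),(358,211),(281,211)]):
    P=np.array([ray(w,u,v,45)[:2] for u,v in cs]); d=(P[2]+P[3]-P[0]-P[1])/2
    print(P.mean(0),np.linalg.norm(d),np.degrees(np.arctan2(d[1],d[0])))
```

```text
[560.48388027 -84.89641773] 262.4590609611997 1.936940443845156
[579.65166042  88.40458618] 177.6415218132303 -10.492563944350904
```

{"method": "carry_out", "body": {"deltas": [0, 0, 0, 0, 0, -0.03, 1, 0, 0, 0, 0, 0, -0.045, 1, 0, 0, 0, 0, 0, -0.045, 1, 0, 0, -2, 0, 0, -0.035, 1, 0, 0, 0, 0, 0, -0.01, 1]}}

```text
clock: 11.98
eef_pos: [431.5, 362.7, 273.3]
tool_rot: [3.139, 0.003, -3.108]
force: [0.6, -0.1, -2.8]
width: 41.9
gripper_force: 61.6
```

{"method": "carry_out", "body": {"deltas": [0, 0, 0, -0.01, -0.022, 0, 1, 0, 0, 0, -0.0195, -0.0445, 0, 1, 0, 0, 0, -0.0195, -0.0445, 0, 1, 0, 0, 0, -0.0195, -0.0445, 0, 1, 0, 0, 0, -0.0195, -0.0445, 0, 1, 0, 0, 0, -0.0195, -0.0445, 0, 1, 0, 0, 0, -0.0195, -0.0445, 0, 1, 0, 0, 0, -0.0195, -0.0445, 0, 1, 0, 0, 0, -0.0195, -0.0445, 0, 1, 0, 0, 0, -0.0195, -0.0445, 0, 1, 0, 0, 0, -0.013, -0.031, 0, 1, 0, 0, 0, 0, 0, 0, 1]}}

```text
clock: 13.48
eef_pos: [643.9, -89.0, 268.6]
tool_rot: [-3.14, -0.004, -3.114]
force: [-0.5, 0.1, -2.3]
width: 42.5
gripper_force: 61.5
```

{"method": "carry_out", "body": {"deltas": [0, 0, 0, 0, 0, 0.02, 1, 0, 0, 0, 0, 0, 0.03, 1, 0, 0, 0, 0, 0, 0.02, 1, 0, 0, 0, 0, 0, 0.01, 1, 0, 0, 0, 0, 0, 0, 1]}}

```text
clock: 14.1
eef_pos: [643.8, -83.7, 190.2]
tool_rot: [3.141, -0.002, -3.107]
force: [0.4, -0.0, -1.6]
width: 42.4
gripper_force: 61.6
```

```bash
python3 plan.py 646,-84,92,182
```

```text
646,-84,92,182 turn [ 0.1 -0.1 -0. ] then shift [-0.0022 -0.0004  0.0982] rows 2
```

{"method": "carry_out", "body": {"deltas": [0, 0, 0, -0.002, 0, 0.02, 1, 0, 0, 0, 0, 0, 0.03, 1, 0, 0, 0, 0, 0, 0.02, 1, 0, 0, 0, 0, 0, 0.012, 1, 0, 0, 0, 0, 0, 0.008, 1, 0, 0, 0, 0, 0, 0.005, 1, 0, 0, 0, 0, 0, 0.003, 1, 0, 0, 0, 0, 0, 0, 1, 0, 0, 0, 0, 0, 0, 1]}}

```text
clock: 15.22
eef_pos: [647.0, -84.4, 93.8]
tool_rot: [3.141, 0.001, -3.107]
force: [0.2, -0.0, -2.2]
width: 42.2
gripper_force: 61.6
```

{"method": "carry_out", "body": {"deltas": [0, 0, 0, 0, 0, 0.001, 1, 0, 0, 0, 0, 0, 0.001, 1, 0, 0, 0, 0, 0, 0, 1]}}

```text
clock: 15.6
eef_pos: [647.4, -84.5, 92.3]
tool_rot: [3.142, 0.002, -3.107]
force: [-0.9, 0.2, 4.8]
width: 42.0
gripper_force: 62.2
```

{"method": "carry_out", "body": {"deltas": [0, 0, 0, 0, 0, 0.001, 1, 0, 0, 0, 0, 0, 0.001, 1, 0, 0, 0, 0, 0, 0, 1]}}

```text
clock: 15.98
eef_pos: [648.7, -84.7, 92.2]
tool_rot: [-3.141, 0.005, -3.108]
force: [-1.4, -0.7, 14.0]
width: 42.2
gripper_force: 63.3
```

The bottle is on the floor (14 N contact). Releasing and going to the soy.

{"method": "carry_out", "body": {"deltas": [0, 0, 0, 0, 0, -0.001, 1, 0, 0, 0, 0, 0, 0, -1, 0, 0, 0, 0, 0, 0, -1, 0, 0, 0, 0, 0, 0, -1, 0, 0, 0, 0, 0, 0, -1, 0, 0, 0, 0, 0, -0.03, -1, 0, 0, 0, 0, 0, -0.045, -1, 0, 0, 0, 0, 0, -0.045, -1, 0, 0, 0, 0, 0, -0.03, -1, 0, 0, 0, 0, 0, 0, -1]}}

```text
clock: 17.23
eef_pos: [648.4, -84.6, 243.3]
tool_rot: [-3.141, 0.006, -3.107]
force: [-1.0, 0.2, -0.8]
width: 85.0
gripper_force: 0.0
```

```bash
python3 plan.py 366,251,240,182 366,251,98,182
```

```text
366,251,240,182 turn [-0.   0.3 -0. ] then shift [0.2705 0.3453 0.0033] rows 9
366,251,98,182 turn [0. 0. 0.] then shift [ 0.    -0.     0.142] rows 3
```

{"method": "carry_out", "body": {"deltas": [0, 0, 0, 0.02, 0.0255, 0, -1, 0, 0, 0, 0.03, 0.0385, 0, -1, 0, 0, 0, 0.03, 0.0385, 0, -1, 0, 0, 0, 0.03, 0.0385, 0, -1, 0, 0, 0, 0.03, 0.0385, 0, -1, 0, 0, 0, 0.03, 0.0385, 0, -1, 0, 0, 0, 0.03, 0.0385, 0, -1, 0, 0, 0, 0.03, 0.0385, 0, -1, 0, 0, 0, 0.03, 0.0385, 0, -1, 0, 0, 0, 0.01, 0.012, 0, -1, 0, 0, 0, 0, 0, 0, -1, 0, 0, 0, 0, 0, 0, -1]}}

```text
clock: 18.73
eef_pos: [365.4, 250.5, 240.0]
tool_rot: [-3.141, -0.001, -3.109]
force: [0.2, 0.4, 0.3]
width: 85.3
gripper_force: 0.0
```

```bash
python3 plan.py 366,251,98,182
python3 - <<'E'
from h import *
c=ctrl.calibration('wrist'); i=ctrl.get_image('wrist'); h=cv2.cvtColor(i,cv2.COLOR_RGB2HSV)
m=(((h[...,0]<8)|(h[...,0]>172))&(h[...,1]>180)&(h[...,2]>100)).astype(np.uint8)
for k in sorted(cv2.findContours(m,0,1)[0],key=cv2.contourArea)[-3:]:
    (u,v),r=cv2.minEnclosingCircle(k); b=cv2.boundingRect(k); M=cv2.moments(k); u2,v2=M['m10']/M['m00'],M['m01']/M['m00']
    print((u,v,r),b,ray(c,u2,v2,140)[:2],ray(c,u2,v2,50)[:2])
E
```

```text
366,251,98,182 turn [-0.  -0.  -0.1] then shift [-0.0006  0.0005  0.142 ] rows 3
(322.4085693359375, 198.5447540283203, 26.163238525390625) (299, 174, 44, 49) [364.96459483 253.61977503] [389.14122642 255.03397897]
(303.57623291015625, 266.0560607910156, 25.5937442779541) (278, 242, 52, 48) [432.94036851 239.92866953] [479.36907359 236.86104899]
```

{"method": "carry_out", "body": {"deltas": [0, 0, 0, 0, 0.002, 0.03, -1, 0, 0, 0, 0, 0, 0.045, -1, 0, 0, 0, 0, 0, 0.035, -1, 0, 0, 0, 0, 0, 0.022, -1, 0, 0, 0, 0, 0, 0.01, -1, 0, 0, 0, 0, 0, 0, -1, 0, 0, 0, 0, 0, 0, 1, 0, 0, 0, 0, 0, 0, 1, 0, 0, 0, 0, 0, 0, 1, 0, 0, 0, 0, 0, 0, 1, 0, 0, 0, 0, 0, 0, 1, 0, 0, 0, 0, 0, 0, 1]}}

```text
clock: 20.27
eef_pos: [365.7, 253.8, 99.6]
tool_rot: [3.14, 0.002, -3.108]
force: [-0.6, -0.5, 8.3]
width: 37.0
gripper_force: 59.1
```

{"method": "carry_out", "body": {"deltas": [0, 0, 0, 0, 0, 0, 1, 0, 0, 0, 0, 0, -0.01, 1, 0, 0, 0, 0, 0, -0.01, 1, 0, 0, 0, 0, 0, 0, 1, 0, 0, 0, 0, 0, 0, 1]}}

```text
clock: 20.9
eef_pos: [364.8, 253.6, 118.6]
tool_rot: [3.141, 0.0, -3.107]
force: [0.7, 0.4, -1.0]
width: 37.2
gripper_force: 60.3
```

```bash
python3 plan.py 366,252,280,182 560.5,-86.5,280,182 560.5,-86.5,102,182
python3 - <<'E'
from h import *
i=ctrl.get_image('scene'); w=ctrl.get_image('wrist'); save('s3',np.hstack([cv2.resize(i[100:300,220:420],(400,400)),cv2.resize(w[100:400,170:470],(400,400))]))
E
```

```text
366,252,280,182 turn [ 0.  0. -0.] then shift [-0.0011 -0.0016 -0.1614] rows 4
560.5,-86.5,280,182 turn [0. 0. 0.] then shift [-0.1826 -0.3451 -0.    ] rows 8
560.5,-86.5,102,182 turn [0. 0. 0.] then shift [ 0.    -0.     0.178] rows 4
```

View pics/s3.png

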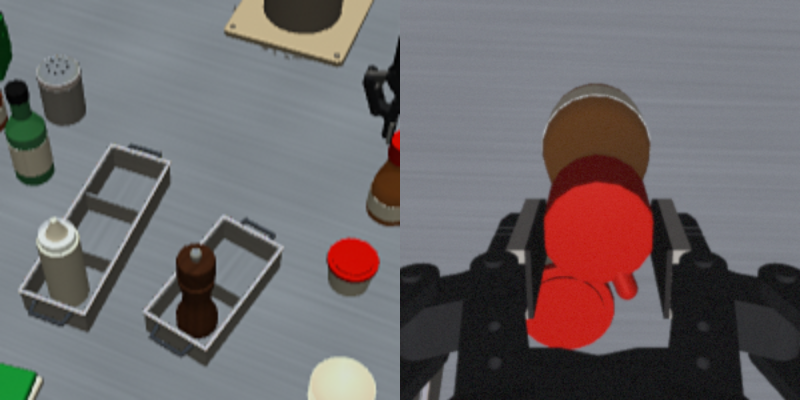

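The squeeze bottle stands in caddy3's far compartment, and the soy is held squarely by its cap. Carrying it to the middle compartment.

{"method": "carry_out", "body": {"deltas": [0, 0, 0, 0, 0, -0.03, 1, 0, 0, 0, 0, 0, -0.05, 1, 0, 0, 0, 0, 0, -0.05, 1, 0, 0, 0, 0, 0, -0.032, 1]}}

```text
clock: 21.5
eef_pos: [365.2, 253.9, 282.5]
tool_rot: [3.14, 0.002, -3.107]
force: [-0.5, 0.4, -3.1]
width: 36.4
gripper_force: 61.0
```

{"method": "carry_out", "body": {"deltas": [0, 0, 0, -0.017, -0.033, 0, 1, 0, 0, 0, -0.022, -0.0415, 0, 1, 0, 0, 0, -0.022, -0.0415, 0, 1, 0, 0, 0, -0.022, -0.0415, 0, 1, 0, 0, 0, -0.022, -0.0415, 0, 1, 0, 0, 0, -0.022, -0.0415, 0, 1, 0, 0, 0, -0.022, -0.0415, 0, 1, 0, 0, 0, -0.022, -0.0415, 0, 1, 0, 0, 0, -0.0125, -0.023, 0, 1, 0, 0, 0, 0, 0, 0, 1, 0, 0, 0, 0, 0, 0, 1]}}

```text
clock: 22.88
eef_pos: [559.4, -85.3, 279.7]
tool_rot: [3.14, -0.002, -3.107]
force: [-0.4, -0.0, -2.3]
width: 36.9
gripper_force: 61.0
```

```bash
python3 plan.py 560.5,-86.5,104,182
```

```text
560.5,-86.5,104,182 turn [ 0.1 -0.1  0. ] then shift [-0.0011 -0.0012  0.1757] rows 4
```

{"method": "carry_out", "body": {"deltas": [0, 0, 0, -0.001, -0.001, 0.03, 1, 0, 0, 0, 0, 0, 0.045, 1, 0, 0, 0, 0, 0, 0.04, 1, 0, 0, 0, 0, 0, 0.025, 1, 0, 0, 0, 0, 0, 0.015, 1, 0, 0, 0, 0, 0, 0.01, 1, 0, 0, 0, 0, 0, 0.006, 1, 0, 0, 0, 0, 0, 0.003, 1, 0, 0, 0, 0, 0, 0, 1, 0, 0, 0, 0, 0, 0, 1]}}

```text
clock: 24.12
eef_pos: [561.5, -87.4, 106.8]
tool_rot: [3.141, 0.001, -3.107]
force: [-0.4, 0.1, -1.9]
width: 36.7
gripper_force: 61.0
```

{"method": "carry_out", "body": {"deltas": [0, 0, 0, 0, 0, 0.001, 1, 0, 0, 0, 0, 0, 0.001, 1, 0, 0, 0, 0, 0, 0, 1]}}

```text
clock: 24.5
eef_pos: [561.1, -87.3, 104.3]
tool_rot: [3.141, -0.0, -3.107]
force: [0.3, 0.2, -2.2]
width: 37.0
gripper_force: 61.0
```

{"method": "carry_out", "body": {"deltas": [0, 0, 0, 0, 0, 0.001, 1, 0, 0, 0, 0, 0, 0.001, 1, 0, 0, 0, 0, 0, 0, 1]}}

```text
clock: 24.88
eef_pos: [562.3, -87.7, 103.7]
tool_rot: [-3.141, 0.002, -3.108]
force: [0.0, -0.6, 7.2]
width: 36.7
gripper_force: 62.1
```

{"method": "carry_out", "body": {"deltas": [0, 0, 0, 0, 0, 0, -1, 0, 0, 0, 0, 0, 0, -1, 0, 0, 0, 0, 0, 0, -1, 0, 0, 0, 0, 0, 0, -1, 0, 0, 0, 0, 0, -0.03, -1, 0, 0, 0, 0, 0, -0.05, -1, 0, 0, 0, 0, 0, -0.05, -1, 0, 0, 0, 0, 0, 0, -1]}}

```text
clock: 25.88
eef_pos: [564.1, -87.8, 236.5]
tool_rot: [-3.141, 0.009, -3.107]
force: [-0.5, -0.2, -0.2]
width: 85.5
gripper_force: 0.0
```

```bash
python3 plan.py 360,-253,232,182
```

```text
360,-253,232,182 turn [-0.1  0.5 -0. ] then shift [ 0.2098 -0.1579  0.0045] rows 6
```

{"method": "carry_out", "body": {"deltas": [0, 0, 0, 0.02, -0.015, 0, -1, 0, 0, 0, 0.036, -0.027, 0, -1, 0, 0, 0, 0.036, -0.027, 0, -1, 0, 0, 0, 0.036, -0.027, 0, -1, 0, 0, 0, 0.036, -0.027, 0, -1, 0, 0, 0, 0.03, -0.023, 0, -1, 0, 0, 0, 0.016, -0.012, 0, -1, 0, 0, 0, 0, 0, 0, -1, 0, 0, 0, 0, 0, 0, -1]}}

```text
clock: 27.0
eef_pos: [357.4, -251.7, 232.0]
tool_rot: [3.141, 0.0, -3.106]
force: [0.8, 0.5, 0.3]
width: 85.7
gripper_force: 0.0
```

```bash
python3 plan.py 360,-253,46,182;python3 - <<'E'
from h import *
c=ctrl.calibration('wrist'); i=ctrl.get_image('wrist'); save('w4',i); print(proj(c,(360,-253,90)),proj(c,(428,-351,75)),proj(c,(533,-355,95)))
E
```

```text
360,-253,46,182 turn [0.1 0.  0. ] then shift [-0.0025 -0.0014  0.186 ] rows 4
[315.66812167 187.21689293] [224.36770646 241.2012595 ] [220.31835439 334.01036473]
```

View pics/w4.png

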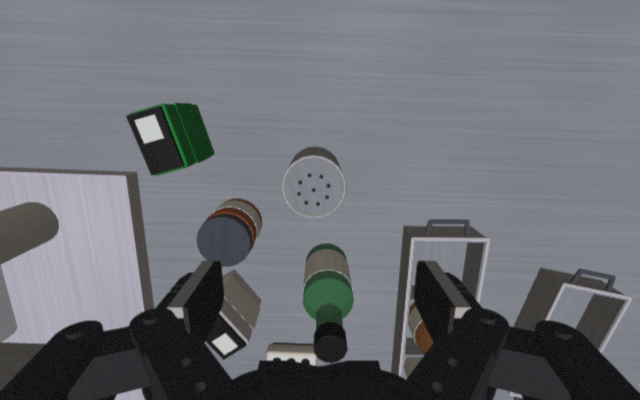

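The dredger top is at (314,186), against a predicted (315.7,187.2), so the estimate holds. Descending.

{"method": "carry_out", "body": {"deltas": [0, 0, 0, -0.002, -0.002, 0.03, -1, 0, 0, 0, 0, 0, 0.045, -1, 0, 0, 0, 0, 0, 0.045, -1, 0, 0, 0, 0, 0, 0.035, -1, 0, 0, 0, 0, 0, 0.02, -1, 0, 0, 0, 0, 0, 0.01, -1, 0, 0, 0, 0, 0, 0, -1, 0, 0, 0, 0, 0, 0, 1, 0, 0, 0, 0, 0, 0, 1, 0, 0, 0, 0, 0, 0, 1, 0, 0, 0, 0, 0, 0, 1, 0, 0, 0, 0, 0, 0, 1]}}

```text
clock: 28.55
eef_pos: [360.9, -256.5, 51.9]
tool_rot: [-3.137, 0.007, -3.109]
force: [-5.6, 1.5, 48.4]
width: 53.6
gripper_force: 52.8
```

{"method": "carry_out", "body": {"deltas": [0, 0, 0, 0, 0, 0, 1, 0, 0, 0, 0, 0, -0.02, 1, 0, 0, 0, 0, 0, -0.04, 1, 0, 0, 0, 0, 0, -0.04, 1, 0, 0, 0, 0, 0, -0.04, 1, 0, 0, 0, 0, 0, -0.02, 1, 0, 0, 0, 0, 0, 0, 1]}}

```text
clock: 29.42
eef_pos: [359.9, -255.1, 209.4]
tool_rot: [-3.139, 0.004, -3.107]
force: [-0.7, 0.2, -0.4]
width: -0.0
gripper_force: 0.0
```

```bash
python3 plan.py 474.5,-89.5,200,182 474.5,-89.5,54,182
```

```text
474.5,-89.5,200,182 turn [-0.1  0.3 -0. ] then shift [-0.1203  0.1615  0.0094] rows 5
474.5,-89.5,54,182 turn [0. 0. 0.] then shift [ 0.    -0.     0.146] rows 3
```

The grip slid off over the dome. Taking one combined look before mending it.

Run:
```python
from h import *
c=ctrl.calibration('wrist');w=ctrl.get_image('wrist');i=ctrl.get_image('scene');t=ctrl.get_image('top'); print(proj(c,(359,-254,90)),ctrl.read_state()['width'])
save('s5',np.hstack([cv2.resize(i[100:230,160:330],(400,306))[:300],cv2.resize(w[60:360,140:540],(400,300))]))
```

```text
[318.66980504 188.82681795] -0.39296419591162235
```

View pics/s5.png

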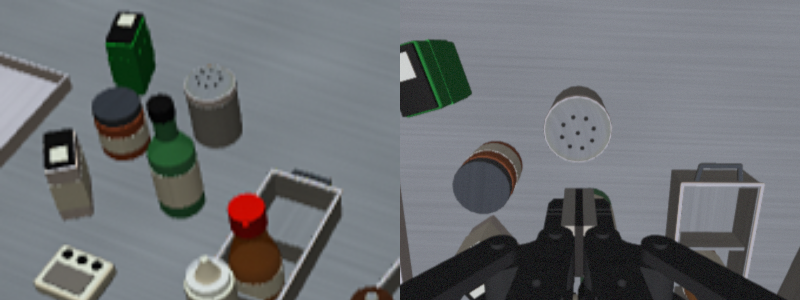

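The dredger still stands upright where it was: its top is at wrist (318,188), as predicted. The pads close higher than I reckoned, so I'll grip about 19 mm lower.

{"method": "carry_out", "body": {"deltas": [0, 0, 0, 0.001, 0.001, 0, -1, 0, 0.3, 0, 0, 0, 0, -1, 0, 0, 0, 0, 0, 0, -1, 0, 0, 0, 0, 0, 0.03, -1, 0, 0, 0, 0, 0, 0.045, -1, 0, 0, 0, 0, 0, 0.035, -1, 0, 0, 0, 0, 0, 0.03, -1, 0, 0, 0, 0, 0, 0.02, -1, 0, 0, 0, 0, 0, 0.012, -1, 0, 0, 0, 0, 0, 0.009, -1, 0, 0, 0, 0, 0, 0, -1, 0, 0, 0, 0, 0, 0, -1]}}

```text
clock: 31.08
eef_pos: [357.2, -253.6, 26.8]
tool_rot: [-3.141, -0.004, -3.107]
force: [0.5, 1.4, -0.0]
width: 85.5
gripper_force: 0.0
```

{"method": "carry_out", "body": {"deltas": [0, 0, 0, 0, 0, 0, 1, 0, 0, 0, 0, 0, 0, 1, 0, 0, 0, 0, 0, 0, 1, 0, 0, 0, 0, 0, 0, 1]}}

```text
clock: 31.58
eef_pos: [357.5, -254.1, 27.4]
tool_rot: [-3.141, -0.003, -3.108]
force: [-0.9, -0.2, 9.3]
width: 62.9
gripper_force: 63.2
```

{"method": "carry_out", "body": {"deltas": [0, 0, 0, 0, 0, 0, 1, 0, 0, 0, 0, 0, 0, 1, 0, 0, 0, 0, 0, -0.02, 1, 0, 0, 0, 0, 0, -0.04, 1, 0, 0, 0, 0, 0, -0.04, 1, 0, 0, 0, 0, 0, -0.04, 1, 0, 0, 0, 0, 0, -0.02, 1, 0, 0, 0, 0, 0, 0, 1, 0, 0, 0, 0, 0, 0, 1]}}

```text
clock: 32.7
eef_pos: [356.9, -252.8, 185.5]
tool_rot: [3.14, -0.007, -3.107]
force: [-0.3, 0.0, -2.5]
width: 63.4
gripper_force: 66.9
```

```bash
python3 plan.py 474.5,-89.5,188,182 474.5,-89.5,34,182
```

```text
474.5,-89.5,188,182 turn [ 0.1 -0.4 -0. ] then shift [-0.1233  0.1591 -0.0025] rows 5
474.5,-89.5,34,182 turn [0. 0. 0.] then shift [ 0.    -0.     0.154] rows 4
```

{"method": "carry_out", "body": {"deltas": [0, -0.4, 0, 0, 0, -0.02, 1, 0, 0, 0, -0.012, 0.016, 0, 1, 0, 0, 0, -0.024, 0.031, 0, 1, 0, 0, 0, -0.03, 0.038, 0, 1, 0, 0, 0, -0.03, 0.038, 0, 1, 0, 0, 0, -0.02, 0.026, 0, 1, 0, 0, 0, -0.0075, 0.01, 0, 1, 0, 0, 0, 0, 0, 0, 1, 0, 0, 0, 0, 0, 0, 1, 0, 0, 0, 0, 0, 0, 1]}}

```text
clock: 33.95
eef_pos: [474.9, -91.7, 206.5]
tool_rot: [-3.142, 0.001, -3.11]
force: [0.2, -0.4, -1.1]
width: 63.3
gripper_force: 66.9
```

```bash
python3 plan.py 474.5,-88.5,84,182
python3 - <<'E'
from h import *
c=ctrl.calibration('wrist');w=ctrl.get_image('wrist')
P=lambda x,y:np.round(proj(c,(x,y,45)))
print([P(560.5+a-.034*b,-86.5+b+.034*a) for a,b in((-131,-45),(-131,45),(-45,-45),(-45,45))])
save('w6',w)
E
```

```text
474.5,-88.5,84,182 turn [-0.   0.1 -0.2] then shift [0.0003 0.0032 0.1225] rows 3
[array([275., 136.]), array([364., 136.]), array([278., 217.]), array([361., 217.])]
```

View pics/w6.png

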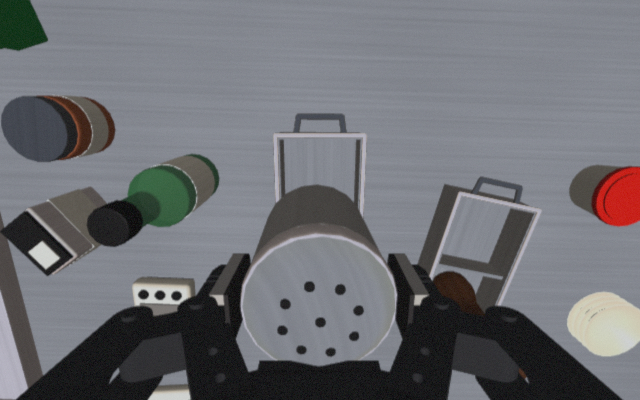

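caddy3's near rim is at (274,133) to (366,133), about 3 mm nearer the robot than predicted. The dredger is held level, so I'll correct x and lower.

{"method": "carry_out", "body": {"deltas": [0, 0, 0, 0.004, 0.003, 0.02, 1, 0, 0, 0, 0, 0, 0.04, 1, 0, 0, 0, 0, 0, 0.035, 1, 0, 0, 0, 0, 0, 0.02, 1, 0, 0, 0, 0, 0, 0.01, 1, 0, 0, 0, 0, 0, 0, 1, 0, 0, 0, 0, 0, 0, 1]}}

```text
clock: 34.88
eef_pos: [472.6, -87.6, 82.4]
tool_rot: [3.142, 0.003, -3.108]
force: [0.1, 0.3, -2.2]
width: 63.2
gripper_force: 66.9
```

{"method": "carry_out", "body": {"deltas": [0, 0, 0, 0, 0, 0.008, 1, 0, 0, 0, 0, 0, 0.008, 1, 0, 0, 0, 0, 0, 0, 1, 0, 0, 0, 0, 0, 0, 1]}}

```text
clock: 35.38
eef_pos: [471.8, -87.4, 65.5]
tool_rot: [3.141, 0.001, -3.107]
force: [-0.8, 0.7, -1.5]
width: 63.0
gripper_force: 66.9
```

{"method": "carry_out", "body": {"deltas": [0, 0, 0, 0, -0.001, 0.006, 1, 0, 0, 0, 0, 0, 0.008, 1, 0, 0, 0, 0, 0, 0.006, 1, 0, 0, 0, 0, 0, 0, 1, 0, 0, 0, 0, 0, 0, 1]}}

```text
clock: 36.0
eef_pos: [472.0, -88.4, 45.6]
tool_rot: [3.141, 0.002, -3.107]
force: [0.0, 0.4, -1.3]
width: 63.2
gripper_force: 66.9
```

{"method": "carry_out", "body": {"deltas": [0, 0, 0, 0, 0, 0.005, 1, 0, 0, 0, 0, 0, 0.004, 1, 0, 0, 0, 0, 0, 0.002, 1, 0, 0, 0, 0, 0, 0, 1, 0, 0, 0, 0, 0, 0, 1]}}

```text
clock: 36.62
eef_pos: [472.0, -88.4, 34.6]
tool_rot: [3.141, 0.002, -3.107]
force: [-0.5, -0.9, -1.9]
width: 63.0
gripper_force: 66.9
```

{"method": "carry_out", "body": {"deltas": [0, 0, 0, 0, 0, 0.001, 1, 0, 0, 0, 0, 0, 0.001, 1, 0, 0, 0, 0, 0, 0.001, 1, 0, 0, 0, 0, 0, 0, 1]}}

```text
clock: 37.12
eef_pos: [472.0, -88.3, 31.6]
tool_rot: [3.141, 0.002, -3.107]
force: [-0.2, -0.5, -0.9]
width: 63.3
gripper_force: 67.1
```

{"method": "carry_out", "body": {"deltas": [0, 0, 0, 0, 0, 0.001, 1, 0, 0, 0, 0, 0, 0, 1]}}

```text
clock: 37.38
eef_pos: [472.4, -88.4, 31.4]
tool_rot: [3.141, 0.003, -3.107]
force: [-0.8, 0.3, 6.9]
width: 63.0
gripper_force: 67.6
```

{"method": "carry_out", "body": {"deltas": [0, 0, 0, 0, 0, 0, -1, 0, 0, 0, 0, 0, 0, -1, 0, 0, 0, 0, 0, 0, -1, 0, 0, 0, 0, 0, 0, -1, 0, 0, 0, 0, 0, -0.02, -1, 0, 0, 0, 0, 0, -0.045, -1, 0, 0, 0, 0, 0, -0.05, -1, 0, 0, 0, 0, 0, -0.05, -1, 0, 0, 0, 0, 0, -0.05, -1]}}

```text
clock: 38.5
eef_pos: [471.2, -88.4, 247.3]
tool_rot: [3.141, 0.002, -3.107]
force: [1.0, 0.4, 0.3]
width: 85.7
gripper_force: 0.0
```

{"method": "carry_out", "body": {"deltas": [0, 0, 10.4, 0, 0, 0, -1, 0, 0, 10.4, 0, 0, 0, -1, 0, 0, 10.4, 0, 0, 0, -1, 0, 0, 10.4, 0, 0, 0, -1, 0, 0, 10.4, 0, 0, 0, -1, 0, 0, 10.4, 0, 0, 0, -1, 0, 0, 10.4, 0, 0, 0, -1, 0, 0, 10.4, 0, 0, 0, -1, 0, 0, 10.4, 0, 0, 0, -1, 0, 0, 10.4, 0, 0, 0, -1, 0, 0, 10.4, 0, 0, 0, -1, 0, 0, 10.4, 0, 0, 0, -1]}}

```text
clock: 40.0
eef_pos: [471.3, -88.3, 245.5]
tool_rot: [3.141, -0.001, 0.992]
force: [0.3, 0.6, 1.4]
width: 85.5
gripper_force: 0.0
```

{"method": "carry_out", "body": {"deltas": [0, 0, 10.4, 0, 0, 0, -1, 0, 0, 10.4, 0, 0, 0, -1, 0, 0, 0, 0, 0, 0, -1]}}

```text
clock: 40.38
eef_pos: [471.4, -88.2, 245.4]
tool_rot: [3.141, -0.001, 0.637]
force: [-0.7, 0.1, -0.5]
width: 85.6
gripper_force: 0.0
```

```bash
python3 plan.py 533,-355,230,36
```

```text
533,-355,230,36 turn [ 0.  -0.1  0.5] then shift [-0.107   0.252   0.0154] rows 6
```

{"method": "carry_out", "body": {"deltas": [0, 0, 0.5, -0.01, 0.022, 0, -1, 0, 0, 0, -0.018, 0.042, 0, -1, 0, 0, 0, -0.018, 0.042, 0, -1, 0, 0, 0, -0.018, 0.042, 0, -1, 0, 0, 0, -0.018, 0.042, 0, -1, 0, 0, 0, -0.015, 0.036, 0, -1, 0, 0, 0, -0.01, 0.026, 0, -1, 0, 0, 0, 0, 0, 0, -1, 0, 0, 0, 0, 0, 0, -1, 0, 0, 0, 0, 0, 0, -1]}}

```text
clock: 41.62
eef_pos: [532.9, -353.8, 245.6]
tool_rot: [-3.141, -0.003, 0.628]
force: [0.4, 0.3, -0.2]
width: 85.2
gripper_force: 0.0
```

Run:
```python
from h import *
s=ctrl.read_state();c=ctrl.calibration('wrist'); i=ctrl.get_image('wrist'); save('w7',i)
u,v=proj(c,(533,-355,95)); print(s['eef_pos'],s['tool_rot'],u,v)
V=i.max(2); g=i.astype(int); 
# dark lid + white label within ROI round the prediction
x0,y0=int(u)-60,int(v)-55; roi=V[y0:y0+110,x0:x0+120]
m=(roi<45).astype(np.uint8); m=cv2.morphologyEx(m,cv2.MORPH_OPEN,np.ones((3,3)))
for k in sorted(cv2.findContours(m,0,1)[0],key=cv2.contourArea)[-2:]:
    bx=cv2.boxPoints(cv2.minAreaRect(k))+[x0,y0]; P=np.array([ray(c,*q,95)[:2] for q in bx])
    e=[P[1]-P[0],P[2]-P[1]]; L=max(e,key=np.linalg.norm)
    print(cv2.contourArea(k),np.round(bx).tolist(),P.mean(0),[np.linalg.norm(q) for q in e],np.degrees(np.arctan2(L[1],L[0])))
```

```text
[ 532.94668662 -353.82037172  245.5976986 ] [-3.14136116e+00 -2.50956074e-03  6.28208727e-01] 321.1581831963709 182.6868681321006
21.0 [[326.0, 190.0], [334.0, 190.0], [334.0, 195.0], [326.0, 195.0]] [ 530.01513086 -368.43793759] [np.float64(8.204427149462308), np.float64(5.301592704021861)] -53.962905107618404
322.5 [[310.0, 188.0], [339.0, 188.0], [339.0, 208.0], [310.0, 208.0]] [ 521.89480342 -367.39157227] [np.float64(29.68824495892682), np.float64(21.42017581853328)] -53.96303067053557
```

Run:
```python
import cv2,numpy as np
i=cv2.imread('pics/w7.png'); V=i.max(2)
for y in range(130,250,5): print(y,' '.join(f'{int(x):3d}' for x in V[y,265:385:5]))
```

```text
130 133 127 131 134 132 138 130 130 124 129 128 130 130 129 128 128 132 133 130 128 133 130 130 127
135 130 128 131 131 131 132 136 129 130 129 126 128 127 129 125 133 126 133 135 133 129 131 129 132
140 126 129 127 131 131 130 131 131 130 133 129 125 132 132 133 130 132 130 129 133 130 132 131 133
145 127 129 129 128 126 130 130 129 128  87  88  90  89  90  89 114 128 127 132 129 132 130 133 131
150 129 129 125 128 128 129 131 132 142  88  89  83  82  83  85 108 131 131 128 131 130 130 132 131
155 130 129 127 128 126 129 130 129 118  64  56  55  50  51  47  64 128 131 132 130 131 127 128 133
160 132 132 130 128 128 128 131 130 108  44  73  77  76  88  52  59 129 128 129 131 129 129 129 127
165 128 131 132 130 128 127 128 130 114  47 189 199 200 199  54  57 133 133 127 132 130 132 130 131
170 126 128 125 133 133 130 125 130 128  46 187 197 200 198  57  54 135 131 129 127 130 132 128 128
175 130 130 125 127 133 134 131 125 129  44 184 198 198 198  66  59 134 131 132 132 130 130 134 131
180 127 131 127 128 128 130 132 130 130  45 182 198 196 197  64  56 131 131 130 134 130 131 128 126

[... 599 characters left out ...]

215  95  90 113  90  88  71 134 131 127 131 133 129 136 126 125 130 131 130 130 129 127 127 132 131
220  97  93  70  62 101  86  90 133 135 127 127 130 133 131 129 124 130 131 130 128 132 129 127 133
225  58  52  31  70  70 115  80 127 133 134 132 129 132 130 129 131 128 126 129 129 127 129 130 130
230  73  76  76  63  32  68  83 127 132 129 131 132 130 129 130 131 130 129 124 128 131 127 131 130
235  74  73  70  72  70  74 114 125 129 128 128 135 136 131 127 130 132 130 134 126 125 132 128 127
240  75  70  71  72  79  43 117 130 128 135 130 128 132 129 130 132 128 127 131 134 127 126 130  76
245  73  72  74  73  70  75 124 133 136 131 131 130 133 127 131 134 129 128 132 133 130 129  79  78
```

The numbers show the tin lid square to the tool, at columns 309–341 and rows 154–209. It needs a 4 mm shift along tool y.

{"method": "carry_out", "body": {"deltas": [0, 0, 0, 0, 0.004, 0.03, -1, 0, 0, 0, 0, 0, 0.045, -1, 0, 0, 0, 0, 0, 0.045, -1, 0, 0, 0, 0, 0, 0.035, -1, 0, 0, 0, 0, 0, 0.025, -1, 0, 0, 0, 0, 0, 0.015, -1, 0, 0, 0, 0, 0, 0.009, -1, 0, 0, 0, 0, 0, 0, -1, 0, 0, 0, 0, 0, 0, -1]}}

```text
clock: 42.8
eef_pos: [536.0, -359.0, 42.6]
tool_rot: [3.139, -0.002, 0.626]
force: [0.6, 0.7, 0.0]
width: 85.3
gripper_force: 0.0
```

{"method": "carry_out", "body": {"deltas": [0, 0, 0, 0, 0, 0, 1, 0, 0, 0, 0, 0, 0, 1, 0, 0, 0, 0, 0, 0, 1, 0, 0, 0, 0, 0, 0, 1, 0, 0, 0, 0, 0, 0, 1, 0, 0, 0, 0, 0, 0, 1, 0, 0, 0, 0, 0, 0, 1]}}

```text
clock: 43.68
eef_pos: [535.9, -359.1, 42.3]
tool_rot: [3.139, -0.002, 0.626]
force: [1.2, 0.3, 5.4]
width: 36.6
gripper_force: 60.5
```

{"method": "carry_out", "body": {"deltas": [0, 0, 0, 0, 0, -0.02, 1, 0, 0, 0, 0, 0, -0.04, 1, 0, 0, 0, 0, 0, -0.05, 1, 0, 0, 0, 0, 0, -0.05, 1, 0, 0, 0, 0, 0, -0.05, 1, 0, 0, 9.2, 0, 0, 0, 1, 0, 0, 9.2, 0, 0, 0, 1, 0, 0, 9.2, 0, 0, 0, 1, 0, 0, 9.2, 0, 0, 0, 1, 0, 0, 9.2, 0, 0, 0, 1, 0, 0, 0, 0, 0, 0, 1]}}

```text
clock: 45.05
eef_pos: [534.7, -358.1, 251.8]
tool_rot: [-3.141, -0.001, -0.175]
force: [0.0, -0.3, -0.7]
width: 36.6
gripper_force: 60.1
```

```bash
python3 plan.py 537,95,250,-10.2
```

```text
537,95,250,-10.2 turn [-0.  -0.   0.1] then shift [-0.0779 -0.4463  0.0018] rows 10
```

{"method": "carry_out", "body": {"deltas": [0, 0, 0, -0.004, -0.022, 0, 1, 0, 0, 0, -0.008, -0.046, 0, 1, 0, 0, 0, -0.008, -0.046, 0, 1, 0, 0, 0, -0.008, -0.046, 0, 1, 0, 0, 0, -0.008, -0.046, 0, 1, 0, 0, 0, -0.008, -0.046, 0, 1, 0, 0, 0, -0.008, -0.046, 0, 1, 0, 0, 0, -0.008, -0.046, 0, 1, 0, 0, 0, -0.008, -0.046, 0, 1, 0, 0, 0, -0.006, -0.033, 0, 1, 0, 0, 0, -0.004, -0.0235, 0, 1, 0, 0, 0, 0, 0, 0, 1]}}

```text
clock: 46.55
eef_pos: [536.4, 97.1, 251.7]
tool_rot: [-3.14, -0.001, -0.17]
force: [-0.3, -0.4, -0.2]
width: 36.4
gripper_force: 60.2
```

{"method": "carry_out", "body": {"deltas": [0, 0, 0, 0, 0, 0, 1, 0, 0, 0, 0, 0, 0, 1]}}

```text
clock: 46.8
eef_pos: [536.8, 93.1, 252.1]
tool_rot: [-3.141, -0.002, -0.179]
force: [0.2, 0.3, -1.4]
width: 36.5
gripper_force: 60.2
```

```bash
python3 plan.py 537,95,90,-10.2
python3 - <<'E'
from h import *
c=ctrl.calibration('wrist');w=ctrl.get_image('wrist');t=ctrl.get_image('top');np.save('t8.npy',t); np.save('w8.npy',w)
q=np.radians(-10.3); X=np.array([np.cos(q),np.sin(q)]);Y=np.array([-X[1],X[0]]);m=np.array([579,88])
print([np.round(proj(c,(*(m+a*X+b*Y),45))).tolist() for a,b in((-88,-45),(-88,45),(88,-45),(88,45))])
save('w8',w)
E
```

```text
537,95,90,-10.2 turn [-0.  -0.1 -0. ] then shift [-1.000e-04 -1.900e-03  1.621e-01] rows 4
[[354.0, 208.0], [281.0, 207.0], [360.0, 50.0], [275.0, 50.0]]
```

View pics/w8.png

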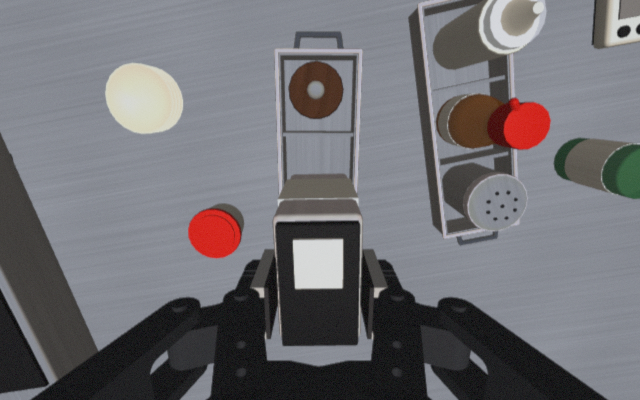

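caddy2 is exactly as predicted: far rim at (276–361,50), mill centred in its far compartment. caddy3 holds all three things upright. Lowering the tin.

{"method": "carry_out", "body": {"deltas": [0, 0, 0, 0, -0.002, 0.03, 1, 0, 0, 0, 0, 0, 0.045, 1, 0, 0, 0, 0, 0, 0.04, 1, 0, 0, 0, 0, 0, 0.025, 1, 0, 0, 0, 0, 0, 0.015, 1, 0, 0, 0, 0, 0, 0.01, 1, 0, 0, 0, 0, 0, 0.01, 1, 0, 0, 0, 0, 0, 0.01, 1, 0, 0, 0, 0, 0, 0.008, 1, 0, 0, 0, 0, 0, 0.006, 1, 0, 0, 0, 0, 0, 0, 1, 0, 0, 0, 0, 0, 0, 1]}}

```text
clock: 48.4
eef_pos: [537.8, 96.7, 53.0]
tool_rot: [-3.141, -0.002, -0.177]
force: [0.4, -1.5, -0.5]
width: 36.5
gripper_force: 60.2
```

{"method": "carry_out", "body": {"deltas": [0, 0, 0, 0, 0, 0.003, 1, 0, 0, 0, 0, 0, 0.002, 1, 0, 0, 0, 0, 0, 0, 1, 0, 0, 0, 0, 0, 0, 1]}}

```text
clock: 48.9
eef_pos: [537.6, 96.7, 47.8]
tool_rot: [-3.141, -0.002, -0.177]
force: [-0.4, -0.1, -1.1]
width: 36.8
gripper_force: 60.2
```

{"method": "carry_out", "body": {"deltas": [0, 0, 0, 0, 0, 0.001, 1, 0, 0, 0, 0, 0, 0.001, 1, 0, 0, 0, 0, 0, 0, 1]}}

```text
clock: 49.28
eef_pos: [537.6, 96.7, 46.2]
tool_rot: [-3.14, -0.002, -0.177]
force: [-0.1, 1.0, 4.1]
width: 36.7
gripper_force: 60.7
```

{"method": "carry_out", "body": {"deltas": [0, 0, 0, 0, 0, 0.001, 1, 0, 0, 0, 0, 0, 0, 1]}}

```text
clock: 49.52
eef_pos: [537.7, 96.6, 46.1]
tool_rot: [-3.14, -0.002, -0.177]
force: [-3.4, -0.2, 13.3]
width: 36.4
gripper_force: 61.8
```

The tin is on the floor. Releasing, then backing away high.

{"method": "carry_out", "body": {"deltas": [0, 0, 0, 0, 0, -0.001, 1, 0, 0, 0, 0, 0, 0, -1, 0, 0, 0, 0, 0, 0, -1, 0, 0, 0, 0, 0, 0, -1, 0, 0, 0, 0, 0, 0, -1, 0, 0, 0, 0, 0, -0.02, -1, 0, 0, 0, 0, 0, -0.04, -1, 0, 0, 0, 0, 0, -0.05, -1, 0, 0, 0, 0, 0, -0.05, -1, 0, 0, 0, 0, 0, -0.04, -1, 0, 0, 0, 0, 0, 0, -1, 0, 0, 0, 0, 0, 0, -1]}}

```text
clock: 51.02
eef_pos: [536.6, 96.8, 245.9]
tool_rot: [-3.14, -0.001, -0.177]
force: [0.1, 0.6, 0.4]
width: 85.2
gripper_force: 0.0
```

{"method": "carry_out", "body": {"deltas": [0, 0, 0, -0.04, 0, 0, -1, 0, 0, 0, -0.04, 0, 0, -1, 0, 0, 0, 0, 0, 0, -1, 0, 0, 0, 0, 0, 0, -1]}}

```text
clock: 51.52
eef_pos: [458.8, 110.9, 245.4]
tool_rot: [-3.141, -0.002, -0.177]
force: [0.5, 0.1, 0.5]
width: 85.2
gripper_force: 0.0
```

Run:
```python
from h import *
s=ctrl.read_state();c=ctrl.calibration('wrist');w=ctrl.get_image('wrist');print(s['eef_pos'],s['width'])
u,v=proj(c,(537.6,96.7,99)); u2,v2=proj(c,(621,78,159)); print(u,v,u2,v2,'mill knob',w[int(v2)-2:int(v2)+3,int(u2)-2:int(u2)+3].mean((0,1)))
V=w.max(2)
print([ (int(x)) for x in V[int(v)+14,int(u)-60:int(u)+61:4]]); print([int(x) for x in V[int(v)-60:int(v)+61:4,int(u)]])
# stay-put things: same pixels in top as at start
t=ctrl.get_image('top').astype(int); t0=np.load('top0.npy').astype(int)
for n,(a,b) in dict(oil=(410,190),jar=(450,212),tub=(238,191)).items(): print(n,np.abs(t-t0)[b-14:b+15,a-16:a+17].mean())
```

```text
[458.78188051 110.85783481 245.35573515] 85.19793595254018
319.8297815388825 97.95398624292125 325.78980132459054 -35.71343968916567 mill knob [68.72 70.44 74.52]
[141, 136, 137, 139, 138, 166, 122, 90, 132, 130, 132, 54, 48, 49, 49, 51, 50, 50, 48, 48, 121, 131, 129, 134, 65, 122, 172, 127, 130, 128, 130]
[44, 38, 47, 137, 137, 133, 82, 126, 51, 162, 203, 199, 203, 203, 204, 198, 50, 49, 51, 51, 53, 53, 51, 51, 129, 66, 161, 128, 133, 129, 76]
oil 1.806687565308255
jar 1.7725531173807036
tub 50.62034134447928
```

The tin lid is centred and level in its compartment, and the oil and jar pixels are unchanged. The tub's patch is probably hidden by the arm in the top view; the last wrist picture showed it standing. Handing in.

```bash
python3 -c "
from cell import ctrl
print(ctrl.finish_job())"
```

```text
the job is handed in; nothing more can be done
None
```

The job is handed in with no verdict returned: all five things were set down on their compartment floors and released, the oil bottle and jar are unmoved, the tub was last seen standing, and the dredger's first grip slipped off before it was re-gripped lower.

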